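Hold the spring tester at its test length

TASK

The spring tester on the bench must be held at its test length while someone reads its dial. Push the blue carriage along its guide rods towards the scale bar until it clicks home in its spring detent and stays there; then draw the upright black grip out against its spring, straight away from the carriage, until the tip of the yellow pointer stands level with the red band on the scale bar. The program finishes while the gripper is still holding the grip steady there (let go and it springs back); leave the tools and parts lying around where they are.

Things in the scene. Friction and masses are not known exactly. Their poses are not given: they have to be found in the camera images.
- tester: Spring tester fixed to the bench: green plate, x -95..+75, y -100..+100 mm, 8 thick; origin on the bench. Its -x side (pull side) roughly faces the robot. Guide rods along y at x 26 and 59, brackets 24 mm high at y +-85..98. Brass detent block at x -14..6, y -31..-50, 21.5 high. Aluminium scale bar at x -95..-29, y -70..-88, 34 high.
- carriage (a joint): Blue block, 55 x 55 mm, 10 to 50 mm above the bench, a dial on top to 57. Slides along the tester's -y: 0 = far end (block centre at tester x 42.5, y +35 mm), 0.070 m = end stop (y -35 mm) where the detent holds it. Starts at 0 to 0.025. Friction 0.8 N; meets the spring ball at about 0.056, needs about 6 N to pass, clicks home beyond 0.065. Push its side face or move it by the grip.
- push_face (a point): Centre of the carriage's +y side face, 38 mm above the bench; push it along the tester's -y. The face is 55 mm wide (along the tester's x) and reaches from 10 to 50 mm above the bench. It travels with the carriage.
- drawbar (a joint): Spring-return drawbar of the carriage, with the grip and the pointer. 0 = pulled in (grip axis at tester x -45 mm); grows as it is drawn along the tester's -x, up to 0.050 m. The spring pulls back with 3.2 N at 0 plus 0.16 N per mm (6 to 9.5 N at the red band). It travels sideways with the carriage.
- grip (a point): Point on the axis of the upright black grip, 70 mm above the bench: a round post 18 mm in diameter on the drawbar, to be gripped from above, closing either way, anywhere from 42 to 88 mm (its top) above the bench. The carriage block is 51 mm from the post's surface; nothing round it is higher than 57 mm.
- pointer_tip (a point): Tip of the yellow pointer, a 3 mm wide blade that sticks out from the foot of the grip 32 mm along the tester's -y, 35.5 mm above the bench, at the same tester x as the grip's axis. With the carriage home the tip runs 3 mm from the scale bar's edge.
- red_band: Red clip fixed over the scale bar: the mark. Band 8 mm wide along the tester's x, 22 mm along y, top 38 mm above the bench; its place on the scale differs from job to job (18 to 38 mm of draw). Origin in the middle of the band, 34 mm above the bench; axes as the tester's.
- hexkey_a: Bystander, leave it alone: black hex key, 37x123x5 mm; origin at the centre of its underside.
- gear_a: Bystander, leave it alone: grey spur gear, 60 mm across, 21 mm high; origin at the centre of its underside.
- gear_b: Bystander, leave it alone: grey spur gear, 44 mm across, 17 mm high; origin at the centre of its underside.
- caliper: Bystander, leave it alone: sliding caliper, 75x200x15 mm; origin at the centre of its underside.
- bush_d: Bystander, leave it alone: flanged brass-coloured bush, 44 mm across, 26 mm high; origin at the centre of its underside.
- bracket: Bystander, leave it alone: galvanised angle bracket, 30x60x43 mm; origin at the centre of its underside.

How it is judged:
On the way:
1. the carriage is clicked home in its detent (value of joint carriage above 0.068 m), for 0.3 s.
At the end, for the whole second after the job is handed in: The carriage stands home in its detent (within 2 mm of the end stop), the pointer tip is within the width of the red band (4 mm either side of its middle), and the fingers are holding the drawbar there against its spring (at least 2 N on it, moving slower than 10 mm/s) (value of joint carriage above 0.068 m and x of pointer_tip in the frame of red_band between -0.004 and 0.004 m and value of joint drawbar above 0.01 m and velocity of joint drawbar between -0.01 and 0.01 m/s and contact force between the fingers and drawbar above 2 N); the arm keeps its last pose, push and grip.
It fails at once if a tool or part lying around was moved by more than 30 mm (distance of any of hexkey_a, gear_a, gear_b, caliper, bush_d, bracket from where it was at the start of the episode above 0.03 m).
It also fails if it takes over 48 s, if anything falls off the work surface, if the arm or the gripper's body presses on something with over 40 N, if the wrist force passes 120 N, or if a joint passes its speed limit or range.

ROBOT

A 7-joint arm with a two-finger parallel gripper is mounted at the origin on a cart in front of the work surface, level with it; the furniture and walls round the work are solid. World frame = base frame: x ahead of the robot, y to its left, z up, the work surface at z = 0. Lengths are in m, angles in rad, forces in N, time in s.
With the tool pointing down it reaches from about 0.4 to 0.925 m from the base axis. Payload 4.1 kg.
Tool frame: the origin (TCP) lies at the very end of the fingers, on their centre line; the grasp point (between the pads) lies 19 mm behind it (pinch_z is the distance from the TCP to the grasp point, in m); x points along the fingers, z is the direction in which the jaws open and shut, and the axes are right-handed (so a half turn about x gives the same grasp; the last joint's range is limited). The gripper opens to 85 mm and grips with 20 to 120 N. Pads are 22 mm wide; open, the fingers measure 114 mm over their backs; the gripper's body (76 mm by 85 mm) begins 54 mm behind the grasp point. The pads swing forward as they close: fully open they stand 13 mm farther back than shut.
Start: joints at [1.043, 0.398, 0.045, 1.537, -0.019, 1.207, -0.051], TCP at [0.27, -0.591, 0.231] pointing down, gripper open.
Joint ranges: [-2.82, 2.82], [-0.49, 2.23], [-1.37, 1.46], [0, 2.46], [-1.36, 4.5], [0.23, 2], [-2.94, 2.94]. Speed limits (rad/s): [2.57, 2.57, 3.14, 3.14, 3.14, 3.14, 3.14].

INTERFACE

Orientations are given as a unit quaternion [x, y, z, w].
In Python, from workcell import * gives the robot as it stands.
- The arm moves only by the shell command python3 -m pendant 'ROWS'. ROWS is JSON, a list of rows, each an object with "linear": the shift along the world's x, y, z in m, a list of three; "delta_rot": the turn, a rotation vector about the world's x, y, z in rad, a list of three; "hand": the closure, from 0 (fully open) to 1 (shut). In form: [{"linear": [dx, dy, dz], "delta_rot": [rx, ry, rz], "hand": hand}, ...]. A call has 1 to 5 rows; each row shifts and turns the commanded pose from where the row before left it; what a row does not reach is not made up. A row lasts 1/10 s, in which the tool goes at most 50 mm and 8.59 degrees, less where a joint would pass 70% of its speed; a pose out of reach is approached as far as the arm can. A call with a gripper value outside its range is refused whole. The fingers move at their own pace and stop on an object; the grip force is fixed at half the most. Time passes only in rows, so rows that do not move let the fingers close. It gives the time, the measured TCP pose, the force and the opening at its end, in the units of the state.
- get_state(): the state, without advancing time (a new reading comes with each control period).
- capture(name): name is "side" or "top" or "wrist"; returns (picture, depth): 384x512x3 uint8, red, green, blue; 384x512 float32, m along the optical axis (not along the pixel's ray), 0 where there is no reading.
- camera_params(name): a dict with "vfov" (degrees; the focal length in pixels is half the picture's height over the tangent of half this angle, whatever the lens; pixels are square), "cx", "cy" (the principal point, pixels), "camera_from_world" (4x4, takes a point from world to camera coordinates). Camera axes: x right, y down, z forward; pixel columns grow to the right and rows downward; lengths in m; the calibration is good to about 2 mm. A picture is of the moment at which its call begins: read the wrist's pose just before it. camera_params takes no time and is no camera call; for the wrist camera it gives the pose at the moment of the call.
- job_done(): hands the job in, once; it reports no verdict.
The state is a dict: "clock": time; "q": joint angles; "dq": joint speeds; "joint_efforts": joint torques, N m; "eef_pos": TCP position; "orientation": TCP orientation; "wrist_force": force on the tool from outside, world axes, zero at the start; "ft_torque": the same for the moment, N m; "finger_gap": finger opening in m.
Only numpy, scipy, OpenCV 4.12 (cv2) and the standard library are available. Lean on these libraries where they do the work, as an engineer would, in place of code of your own. Each camera call takes 0.05 s, during which the arm holds its last target.

## Working session

There is one attempt and no reset: what is moved stays moved. The work goes in short steps, Python scripts to look and compute and a shell command to move; the robot and the scene stay as the last step left them, time stands still between calls to the robot, and variables do not carry over. Pictures are saved under pics/ and viewed, and the job is handed in when it is done.

```bash
ls; mkdir -p pics; python3 - <<'E'
from workcell import *
import cv2
for n in("top","side"):
    p,d=capture(n); cv2.imwrite(f"pics/{n}0.png",p[:,:,::-1]); 
    import numpy as np; np.save(f"pics/{n}0.npy",d); print(n,camera_params(n))
s=get_state();print(s)
E
```

```text
pics
top {'vfov': 45.03587325403778, 'cx': 255.06516034413391, 'cy': 197.35560541964276, 'camera_from_world': array([[ 8.86074149e-04, -9.99993535e-01, -3.48495700e-03,
        -1.21927744e-02],
       [-9.91914914e-01, -4.36658180e-04, -1.26903950e-01,
         5.89876525e-01],
       [ 1.26901607e-01,  3.56922713e-03, -9.91908888e-01,
         1.12201728e+00],
       [ 0.00000000e+00,  0.00000000e+00,  0.00000000e+00,
         1.00000000e+00]])}
side {'vfov': 43.71452802866161, 'cx': 251.7475689976534, 'cy': 192.04245103580413, 'camera_from_world': array([[-0.21187212, -0.97722256,  0.01209424,  0.12204834],
       [-0.85975391,  0.18049097, -0.47775121,  0.52294173],
       [ 0.46468636, -0.11162023, -0.87841192,  1.00550437],
       [ 0.        ,  0.        ,  0.        ,  1.        ]])}
{'clock': 0.1, 'q': array([ 1.04299485,  0.39913128,  0.04505167,  1.53774149, -0.01873337,
        1.20691386, -0.05069128]), 'dq': array([-0.00074982, -0.00052467,  0.00070864, -0.00287334, -0.00097833,
       -0.00043409,  0.00025137]), 'joint_efforts': array([ 4.36401344e-03, -4.76259327e+01,  1.37054767e+00, -2.54949832e+01,
        1.20222152e-02,  4.92282139e-03, -2.22685763e-07]), 'eef_pos': array([ 0.27004521, -0.59062423,  0.23036466]), 'orientation': array([ 0.38245163,  0.59549591, -0.38183375,  0.59440589]), 'wrist_force': array([ 1.243046  , -0.23339693, -0.78946769]), 'ft_torque': array([ 0.03352266, -0.0107376 ,  0.00449819]), 'finger_gap': 0.08527992235115955}
```

View pics/top0.png

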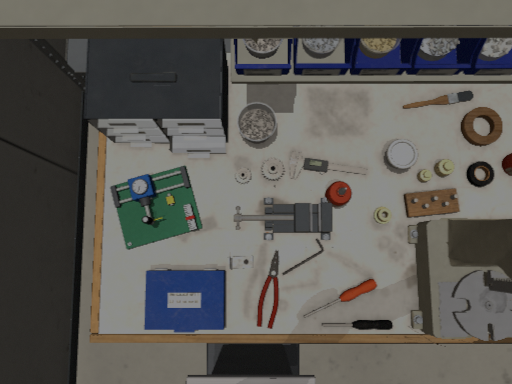

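View pics/side0.png

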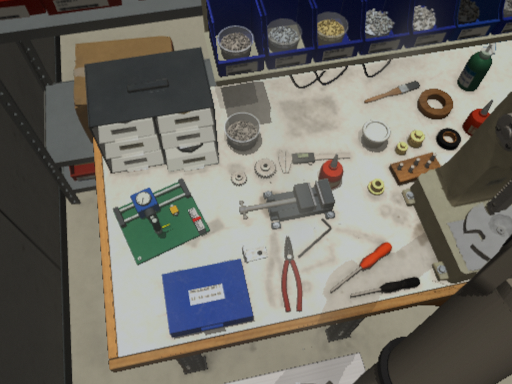

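The top picture shows the tester's green plate at about (157,207). Its pull side faces down towards the robot and the scale bar with the red band is at (190,217). I'll enlarge the picture for detail.

```bash
python3 - <<'E'
import cv2
a=cv2.imread("pics/top0.png")[155:260,95:215]; cv2.imwrite("pics/topz.png",cv2.resize(a,None,fx=5,fy=5,interpolation=cv2.INTER_CUBIC))
a=cv2.imread("pics/side0.png")[170:270,100:220]; cv2.imwrite("pics/sidez.png",cv2.resize(a,None,fx=5,fy=5,interpolation=cv2.INTER_CUBIC))
E
```

```text
(no output)
```

View pics/topz.png

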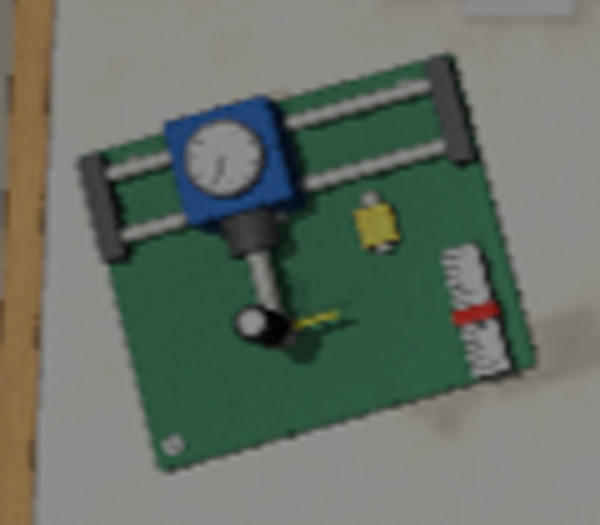

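View pics/sidez.png

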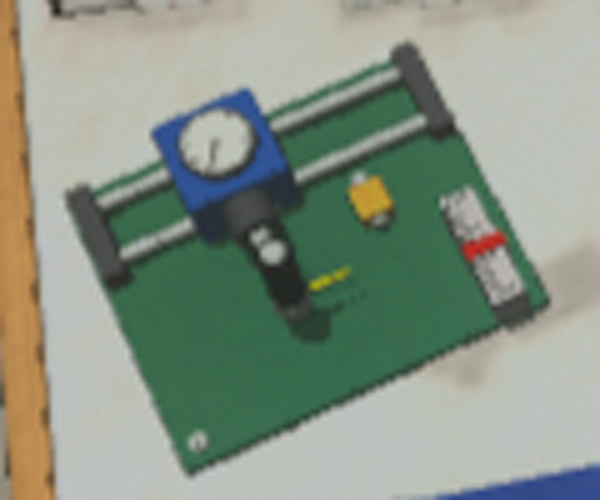

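```bash
cat > h.py <<'E'
import numpy as np
from workcell import *
def ray(n,u,v,z,P=None):
    P=P or camera_params(n); f=192/np.tan(np.radians(P["vfov"]/2)); T=np.linalg.inv(P["camera_from_world"])
    d=T[:3,:3]@np.array([(u-P["cx"])/f,(v-P["cy"])/f,1]); o=T[:3,3]; return o+d*(z-o[2])/d[2]
def proj(n,p,P=None):
    P=P or camera_params(n); f=192/np.tan(np.radians(P["vfov"]/2)); c=P["camera_from_world"]@np.r_[p,1]
    return f*c[:2]/c[2]+[P["cx"],P["cy"]]
E
python3 - <<'E'
from h import *
import cv2
off={"top":(95,155),"side":(100,170)}
def Z(n,u,v,z): return ray(n,(u-2)/5+off[n][0],(v-2)/5+off[n][1],z)
for n,bl,br,gr in(("top",(165,470),(534,369),(253,323)),("side",(190,473),(549,304),(274,252))):
    a=Z(n,*bl,.008);b=Z(n,*br,.008);e=a-b;
    yaw=np.arctan2(-e[0],e[1]); print(n,a[:2],b[:2],np.linalg.norm(e),np.degrees(yaw))
    R=np.array([[np.cos(yaw),-np.sin(yaw)],[np.sin(yaw),np.cos(yaw)]])
    o=(a+b)[:2]/2-R@[-.095,0]; print("origin",o)
    im=cv2.cvtColor(cv2.imread(f"pics/{n}0.png"),cv2.COLOR_BGR2HSV)
    x,y=off[n]; s=im[y:y+105,x:x+120]; m=((s[...,0]<8)|(s[...,0]>172))&(s[...,1]>150)&(s[...,2]>100)
    v,u=np.nonzero(m); r=ray(n,u.mean()+x,v.mean()+y,.038)[:2]; print("red",len(u),r,R.T@(r-o))
    g=Z(n,*gr,.088)[:2]; print("grip",g,R.T@(g-o))
    d=np.load(f"pics/{n}0.npy")
print(np.degrees(0))
# cabinet height
d=np.load("pics/top0.npy"); P=camera_params("top"); T=np.linalg.inv(P["camera_from_world"]); f=192/np.tan(np.radians(P["vfov"]/2))
for u,v in((150,60),(150,115),(200,145),(200,153),(150,142),(140,135)):
    z=d[v,u]; print(u,v,(T@[(u-P["cx"])/f*z,(v-P["cy"])/f*z,z,1])[:3].round(3))
E
```

```text
top [0.46257317 0.31128458] [0.51387961 0.12494108] 0.1932776480874223 15.393966003176018
origin [0.57981811 0.24333102]
red 21 [0.53983614 0.15197437] [-0.06279859 -0.07746568]
grip [0.53086632 0.24963315] [-0.04552263  0.01907051]
side [0.46269746 0.3123048 ] [0.515721   0.12401974] 0.19560869183095472 15.727915146908447
origin [0.58065241 0.24391387]
red 23 [0.54080635 0.15157124] [-0.06338548 -0.07808425]
grip [0.53366036 0.24927829] [-0.04377853  0.01790169]
0.0
150 60 [0.87  0.218 0.219]
150 115 [0.746 0.215 0.217]
200 145 [0.731 0.132 0.008]
200 153 [0.708 0.13  0.019]
150 142 [0.736 0.26  0.02 ]
140 135 [0.735 0.267 0.093]
```

```bash
python3 - <<'E'
from h import *
import cv2
from scipy.spatial.transform import Rotation as Ro
d=np.load("pics/top0.npy"); P=camera_params("top"); T=np.linalg.inv(P["camera_from_world"]); f=192/np.tan(np.radians(P["vfov"]/2))
for u,v in((413,232),(430,240),(430,320),(480,240),(480,290),(450,320),(510,270),(340,190),(297,215)):
    z=d[v,u]; print(u,v,(T@[(u-P["cx"])/f*z,(v-P["cy"])/f*z,z,1])[:3].round(3))
R=Ro.from_quat(get_state()["orientation"]); print(R.as_matrix().round(3))
for a in (15.5,): 
  print("tester y dir",-np.sin(np.radians(a)),np.cos(np.radians(a)))
p,_=capture("wrist"); cv2.imwrite("pics/w0.png",p[:,:,::-1])
E
```

```text
413 232 [ 0.504 -0.406  0.029]
430 240 [ 0.483 -0.431  0.074]
430 320 [ 0.294 -0.426  0.062]
480 240 [ 0.478 -0.487  0.206]
480 290 [ 0.367 -0.532  0.096]
450 320 [ 0.297 -0.466  0.08 ]
510 270 [ 0.418 -0.497  0.295]
340 190 [ 0.6   -0.214  0.098]
297 215 [ 0.544 -0.114  0.059]
[[-0.001  0.909  0.416]
 [ 0.002  0.416 -0.909]
 [-1.    -0.    -0.002]]
tester y dir -0.26723837607825685 0.963630453208623
```

View pics/w0.png

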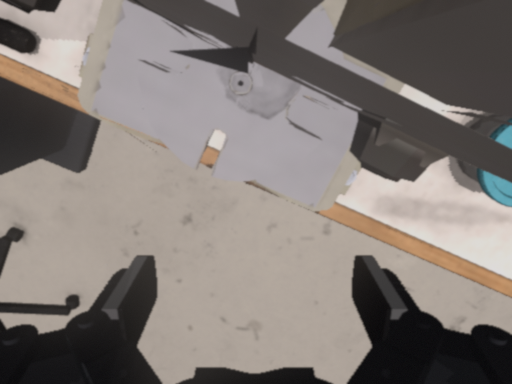

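```bash
python3 -m pendant '[{"linear":[0.018,0.045,0.005],"delta_rot":[0,0,0],"hand":0},{"linear":[0.018,0.045,0.005],"delta_rot":[0,0,0],"hand":0},{"linear":[0.018,0.045,0.005],"delta_rot":[0,0,0],"hand":0},{"linear":[0.018,0.045,0.005],"delta_rot":[0,0,0],"hand":0},{"linear":[0.018,0.045,0.005],"delta_rot":[0,0,0],"hand":0}]'
python3 -m pendant '[{"linear":[0.018,0.045,0.005],"delta_rot":[0,0,0],"hand":0},{"linear":[0.018,0.045,0.005],"delta_rot":[0,0,0],"hand":0},{"linear":[0.008,0.048,0],"delta_rot":[0,0,0],"hand":0},{"linear":[0.008,0.048,0],"delta_rot":[0,0,0],"hand":0},{"linear":[0.008,0.048,0],"delta_rot":[0,0,0],"hand":0}]'
```

```text
clock: 0.65
eef_pos: [0.3606, -0.3641, 0.2563]
orientation: [0.382, 0.595, -0.382, 0.595]
wrist_force: [1.7, -0.6, 0.2]
finger_gap: 0.0851
clock: 1.15
eef_pos: [0.4202, -0.1302, 0.2663]
orientation: [0.382, 0.595, -0.382, 0.595]
wrist_force: [0.8, -0.9, -0.4]
finger_gap: 0.0855
```

```bash
python3 -m pendant '[{"linear":[0.008,0.048,0],"delta_rot":[0,0,-0.032],"hand":0},{"linear":[0.008,0.048,0],"delta_rot":[0,0,-0.032],"hand":0},{"linear":[0.008,0.048,0],"delta_rot":[0,0,-0.032],"hand":0},{"linear":[0.008,0.048,0],"delta_rot":[0,0,-0.032],"hand":0},{"linear":[0.008,0.048,0],"delta_rot":[0,0,-0.032],"hand":0}]'
python3 -m pendant '[{"linear":[0.010,0.045,0],"delta_rot":[0,0,0],"hand":0},{"linear":[0.010,0.045,0],"delta_rot":[0,0,0],"hand":0},{"linear":[0,0,0],"delta_rot":[0,0,0],"hand":0},{"linear":[0,0,0],"delta_rot":[0,0,0],"hand":0}]'
python3 - <<'E'
from h import *
import cv2
P=camera_params("wrist"); print(np.linalg.inv(P["camera_from_world"]).round(4).tolist(),P["vfov"],P["cx"],P["cy"]); print(get_state()["eef_pos"])
p,_=capture("wrist"); cv2.imwrite("pics/w1.png",p[:,:,::-1])
E
```

```text
clock: 1.65
eef_pos: [0.4601, 0.1096, 0.2664]
orientation: [0.429, 0.562, -0.429, 0.562]
wrist_force: [1.0, -1.2, 0.3]
finger_gap: 0.0852
clock: 2.05
eef_pos: [0.4798, 0.1986, 0.2658]
orientation: [0.427, 0.563, -0.428, 0.563]
wrist_force: [0.5, -0.5, 0.3]
finger_gap: 0.0852
[[0.267, -0.9109, -0.3145, 0.5608], [-0.9637, -0.2526, -0.0864, 0.2225], [-0.0007, 0.3262, -0.9453, 0.4088], [0.0, 0.0, 0.0, 1.0]] 58.4415656433613 254.0563184523042 187.66783442403022
[0.47982699 0.19858455 0.26584235]
```

View pics/w1.png

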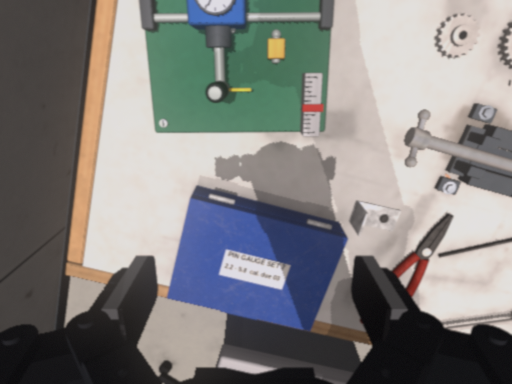

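The wrist view shows the tester nearly square to the picture. The grip top is at about (216,91), the pointer tip at (251,89), the red band at (313,108), and the plate's front edge along row 132.

```bash
python3 - <<'E'
from h import *
import cv2
im=cv2.imread("pics/w1.png"); h=cv2.cvtColor(im,cv2.COLOR_BGR2HSV)
P=camera_params("wrist")
s=h[:140,130:340]
def c(m):
    v,u=np.nonzero(m); return u.mean()+130,v.mean(),u.min()+130,u.max()+130,v.min(),v.max(),len(u)
red=((s[...,0]<8)|(s[...,0]>172))&(s[...,1]>150)&(s[...,2]>90)
yel=(s[...,0]>22)&(s[...,0]<36)&(s[...,1]>130); yel[:75]=0; yel[:,130:]=0
gr=(s[...,0]>55)&(s[...,0]<90)&(s[...,1]>80)
print("red",c(red));print("yel",c(yel))
R_=c(red);Y=c(yel)
# front edge: lowest green per column
E=[]
for u in range(160,300,4):
    v=np.nonzero(gr[:,u-130])[0].max(); E.append(ray("wrist",u,v+.5,.008,P)[:2])
E=np.array(E); k=np.polyfit(E[:,1],E[:,0],1); print("slope yaw",np.degrees(-np.arctan(k[0])))
yaw=-np.arctan(k[0]); X=np.array([np.cos(yaw),np.sin(yaw)]);Yv=np.array([-X[1],X[0]])
xe=(E@X).mean(); print("front edge tester-x world-proj",xe)
r=ray("wrist",R_[0],R_[1],.038,P)[:2]; print("red",r,"x",r@X-xe-.095)
for v in(R_[4],R_[5]+1): print(" edge x",ray("wrist",R_[0],v-.5,.038,P)[:2]@X-xe-.095)
t=ray("wrist",Y[3]+.5,Y[1],.0355,P)[:2]; print("tip",t,"x",t@X-xe-.095)
g=ray("wrist",216,91,.088,P)[:2]; print("grip",g,"x",g@X-xe-.095, "tip-grip y",(t-g)@Yv)
print("dy red-tip",(r-t)@Yv,"dx",(r-t)@X)
z=im[60:140,180:340]; cv2.imwrite("pics/w1z.png",cv2.resize(z,None,fx=5,fy=5,interpolation=cv2.INTER_CUBIC))
E
```

```text
red (np.float64(312.0869565217391), np.float64(107.48695652173913), np.int64(303), np.int64(322), np.int64(105), np.int64(110), 115)
yel (np.float64(240.0), np.float64(89.0327868852459), np.int64(230), np.int64(250), np.int64(88), np.int64(90), 61)
slope yaw 7.274390911540995
front edge tester-x world-proj 0.5186587434405686
red [0.54035779 0.15140865] x -0.058478665921165046
 edge x -0.05544928858148693
 edge x -0.061551609130607116
tip [0.54114747 0.21910992] x -0.04912292156069678
grip [0.53408494 0.24887688] x -0.05235947777442243 tip-grip y -0.03042163810323387
dy red-tip -0.06705636138928099 dx -0.009355744360468302
```

View pics/w1z.png

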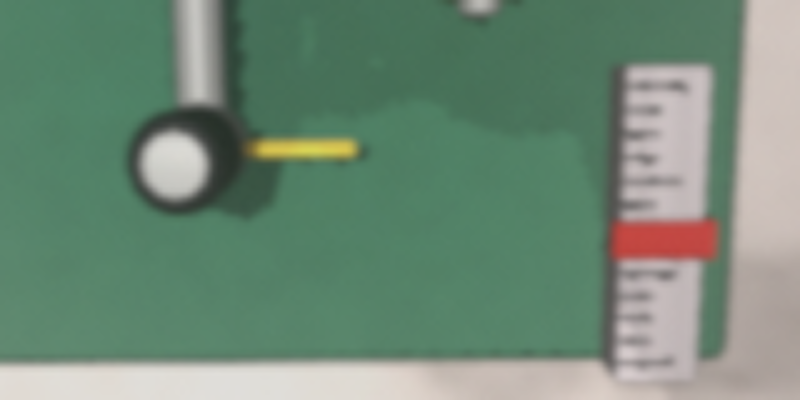

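```bash
python3 -m pendant '[{"linear":[0.027,0.025,0],"delta_rot":[0,0,0],"hand":0},{"linear":[0.026,0.026,0],"delta_rot":[0,0,0],"hand":0},{"linear":[0,0,-0.045],"delta_rot":[0,0,0],"hand":0},{"linear":[0,0,-0.045],"delta_rot":[0,0,0],"hand":0},{"linear":[0,0,-0.045],"delta_rot":[0,0,0],"hand":0}]'
python3 -m pendant '[{"linear":[0,0,0],"delta_rot":[0,0,0],"hand":0},{"linear":[0,0,0],"delta_rot":[0,0,0],"hand":0}]'
python3 - <<'E'
from h import *
import cv2
p,_=capture("wrist"); q,_=capture("side");cv2.imwrite("pics/w2.png",np.hstack([p[:,:,::-1][:,50:450],cv2.resize(q[130:290,60:220],(384,384))[:,:,::-1]]))
E
```

```text
clock: 2.6
eef_pos: [0.5341, 0.2461, 0.1299]
orientation: [0.429, 0.561, -0.43, 0.562]
wrist_force: [-0.2, 0.6, 0.4]
finger_gap: 0.0855
clock: 2.8
eef_pos: [0.5337, 0.2472, 0.1318]
orientation: [0.429, 0.562, -0.43, 0.562]
wrist_force: [0.3, 0.4, 0.1]
finger_gap: 0.0855
```

View pics/w2.png

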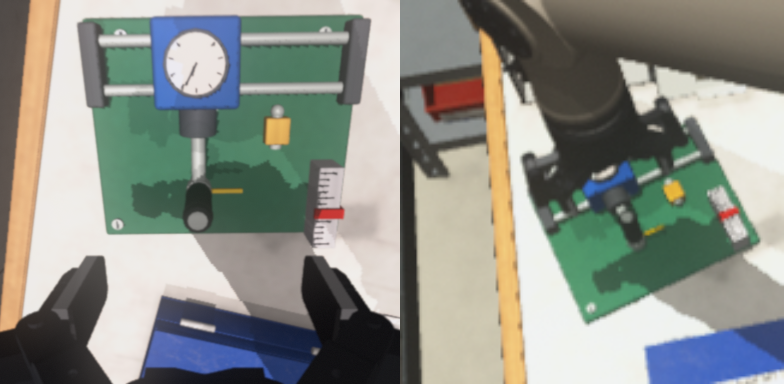

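The wrist view shows the post centred between the fingers, with the tip at about (292,190) and the red band at (379,213). I'll measure again at this close range.

```bash
python3 - <<'E'
from h import *
import cv2
im=cv2.imread("pics/w2.png")[:,:400]; h=cv2.cvtColor(im,cv2.COLOR_BGR2HSV); P=camera_params("wrist")
def cen(m): 
    v,u=np.nonzero(m); return u.mean()+50,v.mean(),u.max()+50,v.min(),v.max(),len(u)
red=((h[...,0]<8)|(h[...,0]>172))&(h[...,1]>150)&(h[...,2]>90); red[:195]=0;red[235:]=0;red[:,:300]=0
yel=(h[...,0]>12)&(h[...,0]<36)&(h[...,1]>130); yel[:182]=0;yel[200:]=0;yel[:,:205]=0;yel[:,260:]=0
r,y=cen(red),cen(yel); print(r,y)
W=ray("wrist",r[0],r[1],.038,P); t=ray("wrist",y[2]+.5,y[1],.0355,P); g=ray("wrist",248,220,.088,P)
fl=[ray("wrist",u,v,.008,P) for u,v in((157,233),(354,233))]
e=fl[0]-fl[1]; print("yaw",np.degrees(np.arctan2(-e[0],e[1])))
a=np.radians(15.6);X=np.array([np.cos(a),np.sin(a)]);Y=np.array([-X[1],X[0]])
print(W,t,g,"dx",(W-t)[:2]@X,"dy",(W-t)[:2]@Y,"axis from tip",t[:2]+.032*Y)
E
```

```text
(np.float64(379.2067510548523), np.float64(213.25316455696202), np.int64(393), np.int64(209), np.int64(217), 237) (np.float64(277.048), np.float64(190.44), np.int64(292), np.int64(188), np.int64(192), 125)
yaw 15.282537119481153
[0.54237197 0.15465507 0.038     ] [0.54178704 0.22280434 0.0355    ] [0.53267339 0.25380519 0.088     ] dx -0.017763309193747034 dy -0.06579612559064742 axis from tip [0.53318161 0.25362554]
```

```bash
python3 -m pendant '[{"linear":[0,0.004,-0.030],"delta_rot":[0,0,0],"hand":0},{"linear":[0,0,-0.030],"delta_rot":[0,0,0],"hand":0},{"linear":[0,0,-0.019],"delta_rot":[0,0,0],"hand":0},{"linear":[0,0,0],"delta_rot":[0,0,0],"hand":0.4},{"linear":[0,0,0],"delta_rot":[0,0,0],"hand":0.7}]'
python3 -m pendant '[{"linear":[0,0,0],"delta_rot":[0,0,0],"hand":1},{"linear":[0,0,0],"delta_rot":[0,0,0],"hand":1},{"linear":[0,0,0],"delta_rot":[0,0,0],"hand":1},{"linear":[0,0,0],"delta_rot":[0,0,0],"hand":1},{"linear":[0,0,0],"delta_rot":[0,0,0],"hand":1}]'
```

```text
clock: 3.4
eef_pos: [0.535, 0.2536, 0.0547]
orientation: [0.43, 0.562, -0.427, 0.563]
wrist_force: [-0.2, 0.8, 0.8]
finger_gap: 0.0594
clock: 3.9
eef_pos: [0.5343, 0.2532, 0.0539]
orientation: [0.429, 0.562, -0.428, 0.563]
wrist_force: [-0.6, -1.4, 6.4]
finger_gap: 0.0163
```

```bash
python3 -m pendant '[{"linear":[0.0027,-0.0096,0],"delta_rot":[0,0,0],"hand":1},{"linear":[0.0027,-0.0096,0],"delta_rot":[0,0,0],"hand":1},{"linear":[0.0027,-0.0096,0],"delta_rot":[0,0,0],"hand":1},{"linear":[0.0027,-0.0096,0],"delta_rot":[0,0,0],"hand":1},{"linear":[0,0,0],"delta_rot":[0,0,0],"hand":1}]'
python3 -m pendant '[{"linear":[0.0013,-0.0048,0],"delta_rot":[0,0,0],"hand":1},{"linear":[0.0013,-0.0048,0],"delta_rot":[0,0,0],"hand":1},{"linear":[0.0013,-0.0048,0],"delta_rot":[0,0,0],"hand":1},{"linear":[0.0013,-0.0048,0],"delta_rot":[0,0,0],"hand":1},{"linear":[0,0,0],"delta_rot":[0,0,0],"hand":1}]'
python3 - <<'E'
from h import *
import cv2
p,_=capture("wrist");cv2.imwrite("pics/w3.png",p[:,:,::-1])
E
```

```text
clock: 4.4
eef_pos: [0.5458, 0.213, 0.0539]
orientation: [0.43, 0.561, -0.429, 0.563]
wrist_force: [-1.4, 0.0, 7.9]
finger_gap: 0.0168
clock: 4.9
eef_pos: [0.5495, 0.2001, 0.054]
orientation: [0.43, 0.564, -0.425, 0.562]
wrist_force: [-1.9, 8.1, 4.0]
finger_gap: 0.0165
```

View pics/w3.png

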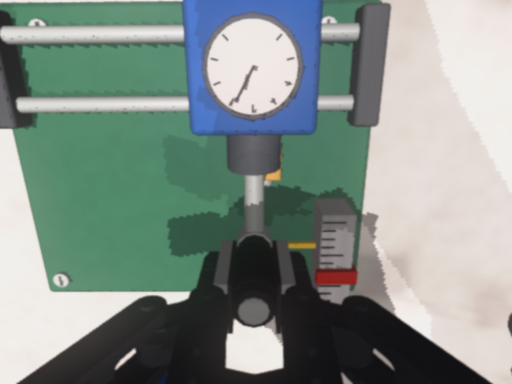

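```bash
python3 -m pendant '[{"linear":[0.0008,-0.0029,0],"delta_rot":[0,0,0],"hand":1},{"linear":[0,0,0],"delta_rot":[0,0,0],"hand":1}]'
python3 -m pendant '[{"linear":[0.0008,-0.0029,0],"delta_rot":[0,0,0],"hand":1},{"linear":[0,0,0],"delta_rot":[0,0,0],"hand":1}]'
python3 - <<'E'
from h import *
import cv2
P=camera_params("wrist");p,_=capture("wrist");cv2.imwrite("pics/w4.png",p[:,:,::-1])
E
```

```text
clock: 5.15
eef_pos: [0.5496, 0.1999, 0.054]
orientation: [0.431, 0.565, -0.424, 0.562]
wrist_force: [-3.4, 12.4, 3.3]
finger_gap: 0.0164
clock: 5.35
eef_pos: [0.5496, 0.1999, 0.054]
orientation: [0.431, 0.566, -0.423, 0.561]
wrist_force: [-3.6, 17.1, 1.6]
finger_gap: 0.0163
```

View pics/w4.png

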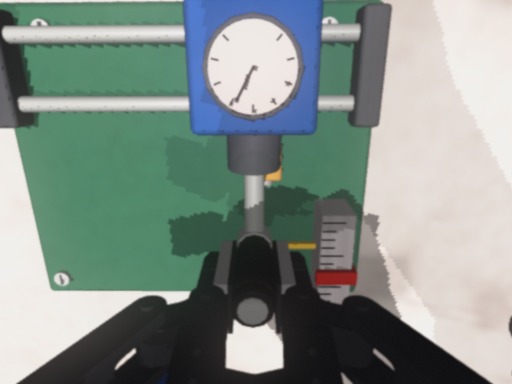

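The last two pushes raised the force from 8 to 17 N without any movement, which suggests the end stop. I'll check that geometrically and measure how far to draw.

```bash
python3 - <<'E'
from h import *
import cv2
im=cv2.imread("pics/w4.png"); h=cv2.cvtColor(im,cv2.COLOR_BGR2HSV); P=camera_params("wrist")
a=np.radians(15.5);X=np.array([np.cos(a),np.sin(a)]);Y=np.array([-X[1],X[0]])
c=ray("wrist",319,65,.050,P)[:2]; c2=ray("wrist",187,65,.05,P)[:2]; b=ray("wrist",360,65,.024,P)[:2]
print("width",(c2-c)@Y,"carriage edge - bracket inner (22.5 home)",(c-b)@Y)
red=((h[...,0]<8)|(h[...,0]>172))&(h[...,1]>130)&(h[...,2]>60); red[:,:300]=0; red[:255]=0;red[300:]=0;red[:,370:]=0
yel=(h[...,0]>12)&(h[...,0]<36)&(h[...,1]>110); yel[:235]=0;yel[255:]=0;yel[:,:285]=0
v,u=np.nonzero(yel);print("yel",u.min(),u.max(),v.min(),v.max(),v.mean()); t=ray("wrist",u.max()+.5,v.mean(),.0355,P)[:2]
v,u=np.nonzero(red);print("red",u.min(),u.max(),v.min(),v.max())
for r in (v.min()-.5,v.max()+.5):
    w=ray("wrist",u.mean(),r,.038,P)[:2]; print("red edge dx",(w-t)@X,"dy",(w-t)@Y)
cv2.imwrite("pics/w4z.png",cv2.resize(im[225:305,270:380],None,fx=7,fy=7,interpolation=cv2.INTER_CUBIC))
E
```

```text
width 0.05344644998901384 carriage edge - bracket inner (22.5 home) 0.02364970562023799
yel 288 315 242 248 244.98445595854923
red 315 356 267 284
red edge dx -0.011301220508197799 dy -0.0109790198927991
red edge dx -0.022412895210837943 dy -0.011848902439952276
```

View pics/w4z.png

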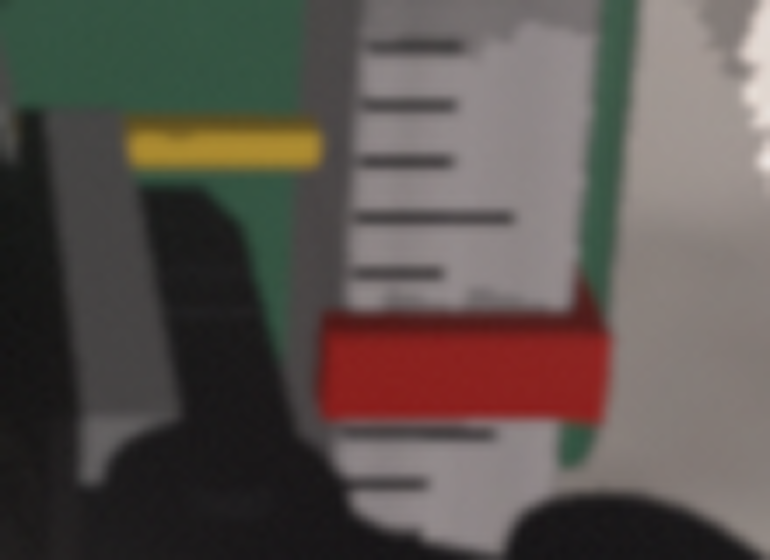

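The carriage edge is 23.6 mm from the bracket, against 22.5 mm when home, so it is at the end stop. The red band's middle is about 18 mm further out than the tip. I'll ease the sideways push, then draw.

```bash
python3 -m pendant '[{"linear":[-0.0007,0.0025,0],"delta_rot":[0,0,0],"hand":1},{"linear":[-0.0007,0.0025,0],"delta_rot":[0,0,0],"hand":1},{"linear":[0,0,0],"delta_rot":[0,0,0],"hand":1}]'
python3 -m pendant '[{"linear":[-0.0043,-0.0012,0],"delta_rot":[0,0,0],"hand":1},{"linear":[-0.0043,-0.0012,0],"delta_rot":[0,0,0],"hand":1},{"linear":[-0.0043,-0.0012,0],"delta_rot":[0,0,0],"hand":1},{"linear":[-0.0043,-0.0012,0],"delta_rot":[0,0,0],"hand":1},{"linear":[0,0,0],"delta_rot":[0,0,0],"hand":1}]'
cat > m.py <<'E'
from h import *
import cv2,sys
P=camera_params("wrist");p,_=capture("wrist");im=p[:,:,::-1].copy();n=sys.argv[1];cv2.imwrite(f"pics/{n}.png",im)
h=cv2.cvtColor(im,cv2.COLOR_BGR2HSV)
a=np.radians(15.5);X=np.array([np.cos(a),np.sin(a)]);Y=np.array([-X[1],X[0]])
red=((h[...,0]<8)|(h[...,0]>172))&(h[...,1]>130)&(h[...,2]>60); red[:,:290]=0; red[:180]=0;red[320:]=0;red[:,385:]=0
yel=(h[...,0]>14)&(h[...,0]<36)&(h[...,1]>110); yel[:200]=0;yel[285:]=0;yel[:,:280]=0;yel[:,340:]=0
v,u=np.nonzero(yel);print("yel",u.min(),u.max(),v.min(),v.max(),v.mean()); t=ray("wrist",u.max()+.5,v.mean(),.0355,P)[:2]
v,u=np.nonzero(red);print("red",u.min(),u.max(),v.min(),v.max())
for r in (v.min()-.5,v.max()+.5):
    w=ray("wrist",u.mean(),r,.038,P)[:2]; print("red edge dx",(w-t)@X,"dy",(w-t)@Y)
cv2.imwrite(f"pics/{n}z.png",cv2.resize(im[200:300,270:380],None,fx=6,fy=6,interpolation=cv2.INTER_CUBIC))
print(get_state()["eef_pos"],get_state()["wrist_force"])
E
python3 m.py w5
```

```text
clock: 5.7
eef_pos: [0.5496, 0.2, 0.054]
orientation: [0.43, 0.564, -0.425, 0.562]
wrist_force: [-2.5, 9.4, 4.5]
finger_gap: 0.0166
clock: 6.2
eef_pos: [0.534, 0.1955, 0.054]
orientation: [0.432, 0.563, -0.424, 0.563]
wrist_force: [3.1, 11.3, -1.6]
finger_gap: 0.0169
yel 288 316 242 248 245.00510204081633
red 317 358 241 257
red edge dx 0.003968589128745169 dy -0.010212836435657171
red edge dx -0.005956688205457273 dy -0.010975494038761947
[0.53418254 0.19556913 0.05403661] [ 2.95596932 10.68200789 -1.09181424]
```

```bash
python3 -c "import time"
```

```text
(no output)
```

View pics/w5.png

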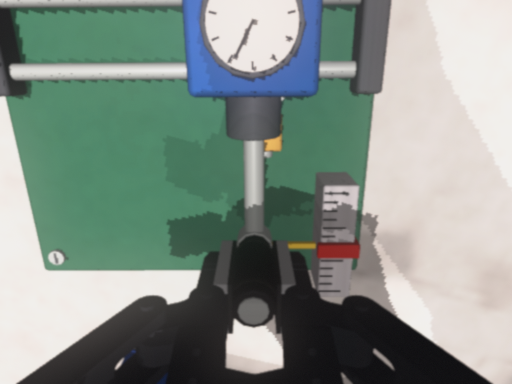

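View pics/w5z.png

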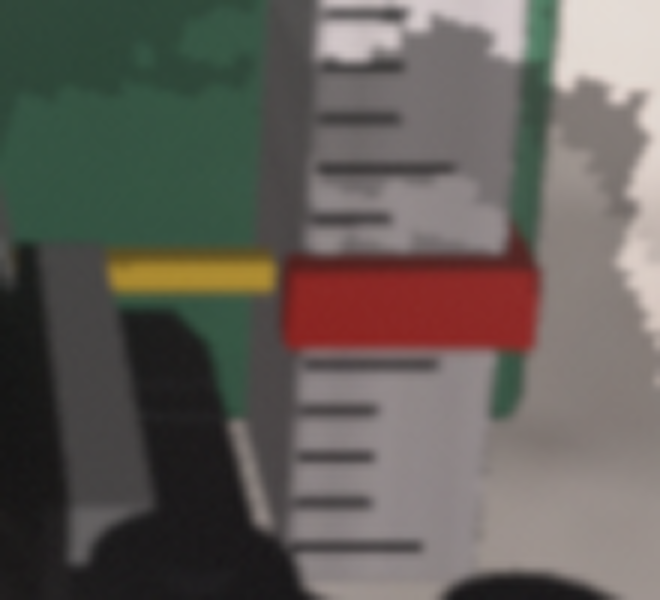

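The tip is now beside the band but about 1.5–2 mm short of its middle, so I'll draw a little more.

```bash
python3 -m pendant '[{"linear":[-0.0018,-0.0005,0],"delta_rot":[0,0,0],"hand":1},{"linear":[0,0,0],"delta_rot":[0,0,0],"hand":1},{"linear":[0,0,0],"delta_rot":[0,0,0],"hand":1},{"linear":[0,0,0],"delta_rot":[0,0,0],"hand":1},{"linear":[0,0,0],"delta_rot":[0,0,0],"hand":1}]'
python3 m.py w6
python3 - <<'E'
from h import *
import cv2
p,_=capture("wrist"); P=camera_params("wrist")
a=np.radians(15.5);X=np.array([np.cos(a),np.sin(a)])
A=ray("wrist",330,240,.038,P)[:2]@X
print("px->mm z38 vs z35.5 same row",(ray("wrist",330,246,.0355,P)[:2]-ray("wrist",330,246,.038,P)[:2])@X, (ray("wrist",330,247,.038,P)[:2]-ray("wrist",330,246,.038,P)[:2])@X)
q,_=capture("top");r,_=capture("side")
cv2.imwrite("pics/ts6.png",np.hstack([cv2.resize(q[170:260,110:210,::-1],(400,360)),cv2.resize(r[180:270,110:210,::-1],(400,360))]))
E
```

```text
clock: 6.75
eef_pos: [0.5327, 0.1951, 0.054]
orientation: [0.432, 0.563, -0.424, 0.563]
wrist_force: [3.1, 11.0, 0.1]
finger_gap: 0.0164
yel 288 316 242 248 244.98979591836735
red 317 359 239 255
red edge dx 0.005102293773589687 dy -0.010290592281711383
red edge dx -0.004778660466080818 dy -0.011050493622543074
[0.53273638 0.19519119 0.05404638] [ 2.80773091 10.7434553  -0.37836932]
px->mm z38 vs z35.5 same row -0.0013320510205767143 -0.0005807353426914412
```

View pics/w6z.png

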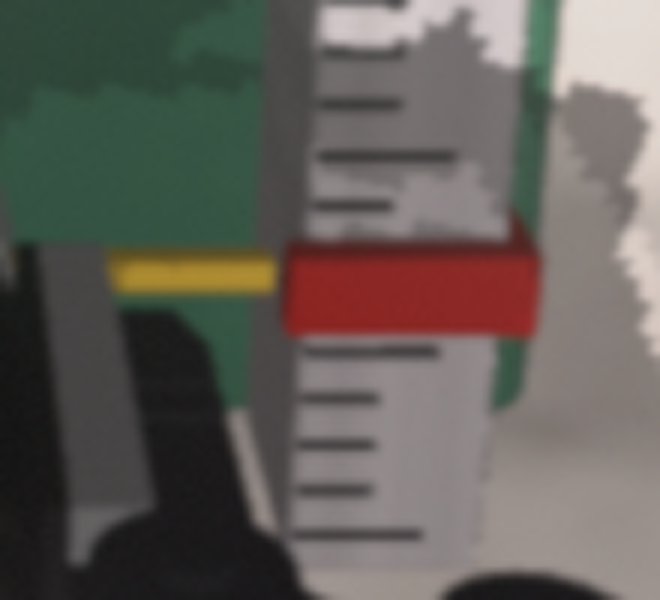

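View pics/ts6.png

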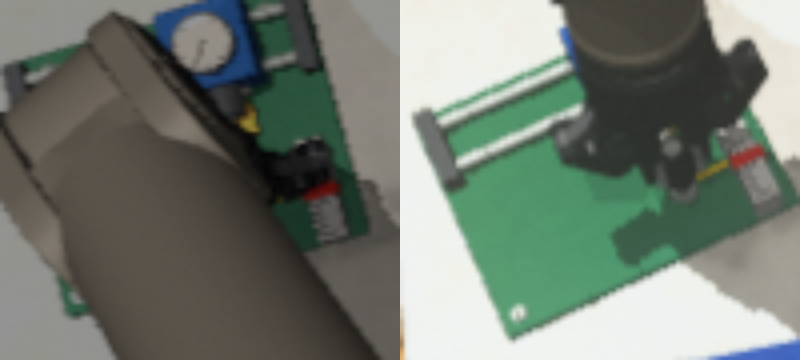

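The tip is within about 0.3 mm of the band's middle once the height difference is corrected for. The force along the draw axis is about 5.6 N, which fits the spring at roughly 18 mm. I'll make one small trim and let it settle.

```bash
python3 -m pendant '[{"linear":[-0.0004,-0.0001,0],"delta_rot":[0,0,0],"hand":1},{"linear":[0,0,0],"delta_rot":[0,0,0],"hand":1},{"linear":[0,0,0],"delta_rot":[0,0,0],"hand":1},{"linear":[0,0,0],"delta_rot":[0,0,0],"hand":1},{"linear":[0,0,0],"delta_rot":[0,0,0],"hand":1}]'
python3 -m pendant '[{"linear":[0,0,0],"delta_rot":[0,0,0],"hand":1},{"linear":[0,0,0],"delta_rot":[0,0,0],"hand":1},{"linear":[0,0,0],"delta_rot":[0,0,0],"hand":1},{"linear":[0,0,0],"delta_rot":[0,0,0],"hand":1},{"linear":[0,0,0],"delta_rot":[0,0,0],"hand":1}]'
python3 m.py w7
```

```text
clock: 7.45
eef_pos: [0.5325, 0.1951, 0.054]
orientation: [0.432, 0.563, -0.423, 0.563]
wrist_force: [3.3, 11.6, -0.5]
finger_gap: 0.0163
clock: 7.95
eef_pos: [0.5325, 0.1951, 0.054]
orientation: [0.432, 0.563, -0.423, 0.563]
wrist_force: [3.3, 11.0, -0.8]
finger_gap: 0.0165
yel 288 316 242 248 244.97435897435898
red 317 359 238 255
red edge dx 0.0056628735082197715 dy -0.010401058802169263
red edge dx -0.004786657061747363 dy -0.011206717288158365
[0.53249857 0.19509983 0.0540489 ] [ 3.1926473  10.74328054 -1.42547998]
```

View pics/w7.png

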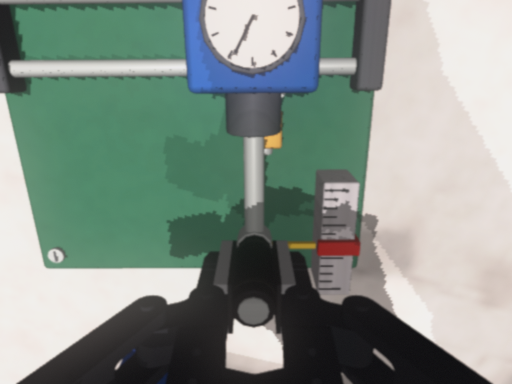

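The picture shows the pointer tip at (316,246), level with the red band at (338,247). The carriage has stayed home and the pose is steady.

```bash
python3 -c "
from workcell import *
print(job_done())"
```

```text
the job is handed in; nothing more can be done
None
```

I gripped the black post from above and slid the carriage along its guide rods to the end stop. I then drew the grip out about 18 mm and handed the job in at about 8 s, with the gripper still holding it.

- **Carriage:** pushing harder raised the force from 8 to 17 N without any movement. The carriage edge measured 23.6 mm from the bracket, against 22.5 mm expected when home; the 1.1 mm difference is within camera and calibration error. I left about 11 N of sideways push on it towards home. I saw no click as such, so the end stop and the gap are the evidence that it is in the detent.
- **Pointer:** the tip is within about 0.5 mm of the middle of the red band in the wrist view, after correcting by hand for the height difference. The top and side views were too coarse or too hidden to confirm this independently.
- **Hold:** the force along the draw was about 6 N, as expected from the spring, and the pose did not change over the last 0.5 s.
- **Tools and parts:** the moves stayed clear of the tools and parts lying around. I did not measure their positions again at the end.

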